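Drop the stay and lower the case lid on a finger

TASK

The blue lid of the grey block case is propped open by a thin steel stay with a red tip on its left side. With a finger held close under the lid, push the stay outwards (away from the case) so that it falls aside, catch the lid on the finger as it comes off the stay, and lower it gently until it is fully shut, then take the hand away. Do not let the lid drop or slam, do not lift it further open or grip it, and leave the other things on the bench alone.

Things in the scene. Friction and masses are not known exactly. Their poses are not given: they have to be found in the camera images.
- case: Open grey sheet-steel case, fixed to the bench, 150 (x) x 190 (y) x 70 mm (z); origin at the centre of its underside, z up, its front faces its own -x (towards the robot), its left side its +y. Walls 5 mm; foam bed with steel blocks inside, their tops at most 51 mm above the bench. The free space under the open lid is empty above the rim.
- lid_hinge (a point): Middle of the lid's hinge axis, on the top rim of the rear wall: 75 mm behind the case's centre, 70 mm above the bench; the axis runs along the case's y.
- lid_edge (a point): Middle of the front lower edge of the blue lid, a flat rigid plate 7 mm thick, 236 mm wide (118 mm to either side of this point) and 172 mm deep from hinge axis to front edge, about 0.35 kg. When shut its underside lies on the case's rim, 70 mm above the bench, and it overhangs the front wall by 22 mm and each side wall by 23 mm.
- lid (a joint): Opening angle of the lid, rad: 0 shut, at the start about 0.785 resting on the stay (front edge then about 190 mm above the bench). It grows as the lid opens; the hinge runs freely, so without support the lid falls shut by its weight.
- stay (a joint): Swing of the stay, rad: 0 standing upright under the lid, growing as it swings outwards (case +y); it stops at 1.8, lying out to the left. It moves freely: a light sideways push near the top moves it (about 1 N), and once its tip has gone 15 to 20 mm outwards it is past the lid's side edge and falls outwards by its weight.
- stay_tip (a point): Centre of the stay's red ball tip (12 mm diameter), which carries the lid from below 15 mm inside the lid's front edge (measured along the lid) and 15 mm inside its left edge. The stay is a round steel rod 8 mm thick that runs down from here almost upright, 135 mm long, to its pivot on the outside of the case's left wall, 40 mm above the bench; it swings about an axis along the case's x.
- block_round_3: Bystander: round steel test block, 50 mm across, 15 mm high, standing loose on the bench; not to be disturbed. Origin at the centre of its underside.
- bar_end: Bystander: brown round bar end, 32 mm across, 48 mm high, standing loose on the bench; not to be disturbed. Origin at the centre of its underside.
- tape_roll: Bystander: roll of yellow tape, 70 mm across, 18 mm high, standing loose on the bench; not to be disturbed. Origin at the centre of its underside.
- puck_a: Bystander: black specimen puck, 30 mm across, 16 to 18 mm high, standing loose on the bench; not to be disturbed. Origin at the centre of its underside.
- puck_b: Bystander: black specimen puck, 30 mm across, 16 to 18 mm high, standing loose on the bench; not to be disturbed. Origin at the centre of its underside.
- square_block: Bystander: square steel test block, 50 x 50 x 10 mm, standing loose on the bench; not to be disturbed. Origin at the centre of its underside.

How it is judged:
By the outcome, as a careful person would: the job done as asked, in the order asked, and still so for the second after the job is handed in, with the robot touching nothing.
It also fails if it takes over 40 s, if anything falls off the work surface, if the arm or the gripper's body presses on something with over 40 N, if the wrist force passes 120 N, or if a joint passes its speed limit or range.

ROBOT

A 6-joint arm with a two-finger parallel gripper is mounted at the origin on a cart in front of the work surface, level with it; the furniture and walls round the work are solid. World frame = base frame: x ahead of the robot, y to its left, z up, the work surface at z = 0. Lengths are in m, angles in rad, forces in N, time in s.
With the tool pointing down it reaches from about 0.3 to 0.775 m from the base axis. Payload 14.6 kg.
Tool frame: the origin (TCP) lies between the finger pads; the fingertips stand 22 mm ahead of it and the grasp point (between the pads) lies 3 mm ahead of it (manip.tip_reach is the z of the fingertips in the tool frame, in m); z points along the fingers, y is the direction in which the jaws open and shut (so a half turn about z gives the same grasp; the last joint's range is limited). The gripper opens to 85 mm and grips with 20 to 120 N. Pads are 22 mm wide; open, the fingers measure 114 mm over their backs; the gripper's body (76 mm by 85 mm) begins 54 mm behind the grasp point. The pads swing forward as they close: fully open they stand 13 mm farther back than shut.
Start: joints at [1.245, 0.3, 1.521, -0, 1.321, -0.067], TCP at [0.141, 0.532, 0.253] pointing down, gripper open.
Joint ranges: [-3.03, 3.03], [-0.79, 2.21], [0.23, 2.52], [-1.04, 4.18], [0, 3.07], [-2.55, 2.55]. Speed limits (rad/s): [2.22, 2.22, 2.57, 3.14, 3.14, 3.14].

INTERFACE

Orientations are given as a unit quaternion [w, x, y, z].
In Python, from plant import manip, ik, telemetry, imaging gives the robot as it stands. The module is installed in compiled form; this text tells all that it offers. Calls block until the motion is done:
- manip.move_to(position, orientation): joint-space move of the TCP to a pose.
- manip.servo_line(position, ori=None, rate=0.15): straight line of the TCP; ori=None keeps the orientation; rate is the mean speed in m/s.
- manip.set_joints(angles): joint-space move.
- manip.gripper_to(opening): opening from 0.0 (shut) to 1.0 (fully open); the grip force is fixed at half the most; returns when the fingers have stopped.
- manip.wait(seconds).
- ik(position, orientation): joint angles nearest the present ones, or None.
- telemetry.get_obs(): the state.
- imaging.camera(name): name is "scene" or "top"; returns a dict with "image" (384x512x3 uint8, blue, green, red), "K" (3x3 intrinsics, pixels), "rvec" (rotation vector, rad) and "tvec" (3), from world to camera coordinates, as OpenCV has them. Camera axes: x right, y down, z forward; pixel columns grow to the right and rows downward; lengths in m; the calibration is good to about 2 mm. A picture is of the moment at which its call begins. There is no depth.
A pose or a line that the arm cannot do raises manip.Unreachable and nothing moves.
- manip.finish_job(): hands the job in, once; it reports no verdict.
Trained networks look in a picture, given as the dict that the camera call returned (one of the last four; its "shot" number tells which), for a name from the list of things; names that differ only in an ending like _2 or _b are one class to them, and where a whole thing is asked for, a point or a joint stands for the part that bears it (a point fixed in the world has none). Each returns a list of dicts, best first, with "conf" (0 to 1); they miss things now and then, are a little off and sometimes report something else, mostly with a low value. They report only what shows in the picture. A call takes as long as a camera call.
- imaging.look_for(target, picture): "point" ([x, y, z] in m, in world coordinates, good to about 4 mm: the middle of the surface that is visible of it).
- imaging.place_of(target, picture): "point" ([x, y, z] in m, in world coordinates, good to about 4 mm: a listed point, or the origin of a listed thing).
The state is a dict: "clock": time; "joints": joint angles; "dq": joint speeds; "tau": joint torques, N m; "eef_pos": TCP position; "ee_rot": TCP orientation; "ft_force": force on the tool from outside, world axes, zero at the start; "ft_torque": the same for the moment, N m; "grip_width": opening from 0.0 (shut) to 1.0 (fully open).
Only numpy, scipy, OpenCV 4.12 (cv2) and the standard library are available. Lean on these libraries where they do the work, as an engineer would, in place of code of your own. Each camera call takes 0.05 s, during which the arm holds its last target.

## Working session

There is one attempt and no reset: what is moved stays moved. The work goes in short steps, each a Python script; the robot and the scene stay as the last script left them, time stands still between calls to the robot, and variables do not carry over. Pictures are saved under pics/ and viewed, and the job is handed in when it is done.

```bash
mkdir -p pics; cat > h.py <<'E'
from plant import manip, ik, telemetry, imaging
import numpy as np, cv2
def snap(name,tag):
    p=imaging.camera(name); cv2.imwrite(f'pics/{tag}.png',cv2.resize(p['image'],(768,576))); return p
def proj(p,pt):
    return cv2.projectPoints(np.array([pt],float),p['rvec'],p['tvec'],p['K'],None)[0].ravel()
E
python3 - <<'E'
from h import *
np.set_printoptions(precision=4,suppress=True)
for c in ['scene','top']:
    p=snap(c,c+'0')
    R=cv2.Rodrigues(p['rvec'])[0]; print(c,'campos',-R.T@p['tvec'].ravel(), R[2])
    for n in ['case','lid_hinge','lid_edge','stay_tip','block_round_3','bar_end','tape_roll','puck_a','square_block']:
        print(n,[(np.round(d['point'],4),round(d['conf'],2)) for d in imaging.place_of(n,p)])
o=telemetry.get_obs(); print(o['clock'],o['eef_pos'],o['ee_rot'],o['ft_force'],manip.tip_reach)
E
```

```text
scene campos [-0.3378 -0.5322  0.874 ] [ 0.6983  0.4028 -0.5917]
case [(array([ 0.6165,  0.2437, -0.0008]), 0.55)]
lid_hinge [(array([0.6936, 0.2241, 0.0726]), 0.98)]
lid_edge [(array([ 0.423 , -0.253 , -0.0015]), 0.55)]
stay_tip [(array([0.6041, 0.3498, 0.1743]), 0.44)]
block_round_3 [(array([ 0.3994, -0.0441,  0.0001]), 0.56), (array([ 0.4229, -0.2569, -0.0025]), 0.54), (array([ 0.4708, -0.0531, -0.0024]), 0.43)]
bar_end [(array([ 0.5316, -0.3167,  0.0006]), 0.79)]
tape_roll [(array([ 0.5987, -0.3784,  0.0003]), 0.81), (array([0.5746, 0.2531, 0.1894]), 0.39)]
puck_a [(array([ 0.3687, -0.1252, -0.0014]), 0.66), (array([ 0.468 , -0.0524, -0.0024]), 0.59), (array([ 0.3965, -0.0422,  0.0003]), 0.58)]
square_block [(array([ 0.3709, -0.1256,  0.0003]), 0.82)]
top campos [ 0.3356 -0.0546  1.2802] [ 0.182   0.0414 -0.9824]
case [(array([0.6215, 0.2408, 0.0007]), 0.81), (array([ 0.6038, -0.3876, -0.0003]), 0.72), (array([0.5732, 0.2511, 0.1927]), 0.16)]
lid_hinge [(array([0.6953, 0.2209, 0.0699]), 0.57)]
lid_edge [(array([0.5754, 0.2514, 0.1917]), 0.69)]
stay_tip [(array([0.606 , 0.3493, 0.173 ]), 0.58)]
block_round_3 [(array([ 0.4188, -0.2567, -0.0004]), 0.68)]
bar_end [(array([ 0.5271, -0.315 ,  0.0001]), 0.47)]
tape_roll [(array([ 0.6034, -0.3832,  0.0008]), 0.36), (array([ 0.529 , -0.3146, -0.0023]), 0.34)]
puck_a [(array([ 0.471 , -0.0518,  0.0048]), 0.63)]
square_block [(array([ 0.3649, -0.1244, -0.0028]), 0.63)]
1.0 [0.1408 0.5317 0.2533] [ 0.      0.1291  0.9916 -0.    ] [ 0.9079  0.0882 -0.1958] 0.022
```

View pics/scene0.png

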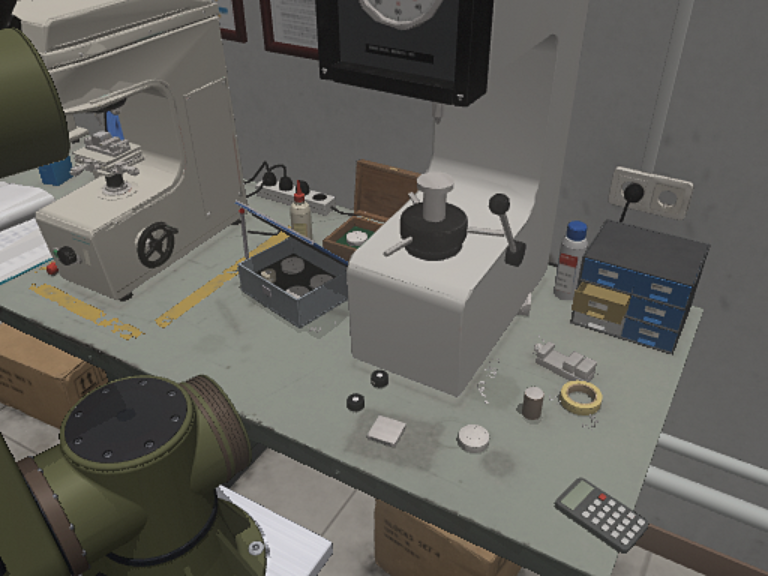

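View pics/top0.png

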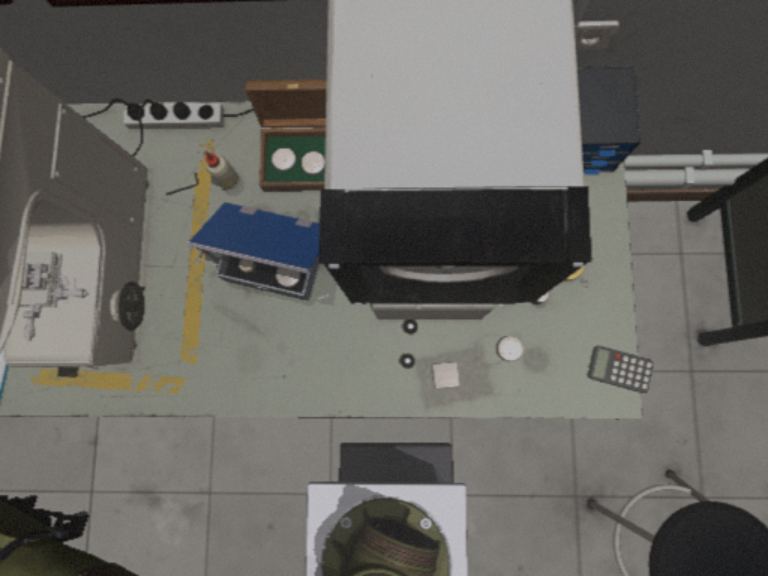

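Both pictures show the blue lid propped at the case, around scene px (285,230) and top px (260,240), with the stay at its left. The space in front of the case is free, with big machines to its left and right. I'll refine the poses and check reachability for a frontal approach.

```bash
python3 - <<'E'
from h import *
from scipy.spatial.transform import Rotation as Rr
np.set_printoptions(precision=4,suppress=True)
acc={}
for c in ['scene','top']*3:
    p=imaging.camera(c)
    for n in ['case','lid_hinge','lid_edge','stay_tip']:
        for d in imaging.place_of(n,p)[:1]:
            if d['conf']>.3: acc.setdefault(n,[]).append(d['point'])
for n in acc: print(n); print(np.array(acc[n])); print('  med',np.median(acc[n],0))
print(telemetry.get_obs()['clock'])
def quat(yaw,pitch,flip):
    z=np.array([np.cos(pitch)*np.cos(yaw),np.cos(pitch)*np.sin(yaw),-np.sin(pitch)])
    y=np.array([-np.sin(yaw),np.cos(yaw),0])*flip
    x=np.cross(y,z); q=Rr.from_matrix(np.c_[x,y,z]).as_quat(); return q[[3,0,1,2]]
for pd in (0,15,25,35):
  for yaw in (-.235,0,.2):
    for f in (1,-1):
      q=quat(yaw,np.radians(pd),f)
      print(pd,yaw,f,[ik(P,q) for P in ([.48,.37,.2],[.58,.36,.18],[.53,.37,.07])])
E
```

```text
case
[[ 0.6154  0.243  -0.0011]
 [ 0.6188  0.2421 -0.0017]
 [ 0.6181  0.2428  0.0003]
 [ 0.6188  0.2436 -0.0029]
 [ 0.6189  0.2421 -0.0004]
 [ 0.6197  0.2386 -0.0006]]
  med [ 0.6188  0.2424 -0.0009]
lid_hinge
[[0.6945 0.2238 0.0702]
 [0.6953 0.2236 0.0684]
 [0.6931 0.2239 0.0711]
 [0.6957 0.2219 0.0737]
 [0.6939 0.2241 0.0701]
 [0.6949 0.2201 0.0731]]
  med [0.6947 0.2237 0.0706]
lid_edge
[[0.5768 0.2543 0.1926]
 [0.5725 0.2503 0.1933]
 [0.6191 0.243  0.0001]
 [0.5728 0.2497 0.1894]
 [0.5754 0.2505 0.1904]
 [0.5689 0.2479 0.1897]]
  med [0.5741 0.25   0.19  ]
stay_tip
[[ 0.6057  0.3493  0.1769]
 [ 0.6047  0.3478  0.176 ]
 [ 0.6068  0.3503  0.1777]
 [ 0.4213 -0.2554 -0.    ]
 [ 0.6081  0.3481  0.1737]
 [ 0.6048  0.3517  0.1741]]
  med [0.6053 0.3487 0.175 ]
2.5
0 -0.235 1 [None, None, None]
0 -0.235 -1 [None, None, None]
0 0 1 [array([0.882 , 0.5391, 1.9705, 4.1261, 1.1859, 1.0563]), array([0.7171, 0.6602, 1.8118, 3.98  , 1.084 , 1.0911]), array([0.8017, 0.8772, 1.8251, 3.993 , 1.2705, 1.2451])]
0 0 -1 [array([ 0.882 ,  0.5391,  1.9705,  4.1261,  1.1859, -2.0853]), array([ 0.7171,  0
[... 953 characters left out ...]
, -2.1521]), array([ 0.6347,  0.5118,  1.8729,  3.8667,  0.6604, -2.0618]), array([ 0.7179,  0.7174,  1.9289,  3.8021,  0.8936, -1.8775])]
25 -0.235 1 [None, None, None]
25 -0.235 -1 [None, None, None]
25 0 1 [None, None, None]
25 0 -1 [None, None, None]
25 0.2 1 [None, array([0.6235, 0.461 , 1.8334, 4.1584, 0.4533, 0.7909]), array([0.7038, 0.6441, 1.9152, 3.9351, 0.6609, 1.1235])]
25 0.2 -1 [None, array([ 0.6235,  0.461 ,  1.8334,  4.1584,  0.4533, -2.3507]), array([ 0.7038,  0.6441,  1.9152,  3.9351,  0.6609, -2.0181])]
35 -0.235 1 [None, None, None]
35 -0.235 -1 [None, None, None]
35 0 1 [None, None, None]
35 0 -1 [None, None, None]
35 0.2 1 [None, None, None]
35 0.2 -1 [None, None, None]
```

```bash
cat >> h.py <<'E'
from scipy.spatial.transform import Rotation as Rr
O=np.array([.6205,.2415]); YAW=-.23
UX=np.array([np.cos(YAW),np.sin(YAW)]); UY=np.array([-UX[1],UX[0]])
def tools(yaw,pitch):
    z=np.array([np.cos(pitch)*np.cos(yaw),np.cos(pitch)*np.sin(yaw),-np.sin(pitch)])
    y=np.array([-np.sin(yaw),np.cos(yaw),0]); x=np.cross(y,z)
    q=Rr.from_matrix(np.c_[x,y,z]).as_quat()[[3,0,1,2]]
    return x,y,z,q
TY,TP=.17,np.radians(10)
X,Y,Z,Q=tools(TY,TP)
UP=-X if X[2]<0 else X
HW,HH,REACH=.0145,.011,.022
def c2w(p): return np.r_[O+p[0]*UX+p[1]*UY,p[2]]
def w2c(w): w=np.asarray(w); d=w[:2]-O; return np.array([d@UX,d@UY,w[2]])
def tcp_from_tip(p): # p: case coords of middle of front top edge of the shut fingers
    return c2w(p)-UP*HH-Z*REACH
def tip_from_tcp(w): return w2c(np.asarray(w)+UP*HH+Z*REACH)
def corners(p):
    t=c2w(p); return w2c(t+Y*HW),w2c(t-Y*HW)   # left,right
def contact_z(x,y,th):
    """tip z (case) at which finger top touches lid at angle th, tip middle at x,y"""
    best=9
    for a in np.linspace(-HW,HW,15):
        for b in np.linspace(0,.06,61):
            q=w2c(c2w([x,y,0])+Y*a-Z*b)
            s=.075-q[0]
            if s<=.172*np.cos(th) and abs(q[1])<=.118:
                best=min(best,.07+s*np.tan(th)-q[2])
    return best
E
python3 - <<'E'
from h import *
np.set_printoptions(precision=3,suppress=True)
print(corners([0,0,0]))
print(ik([.36,.3,.4],Q))
for th in (.785,.6,.4,.2,.1,0):
    xe=.075-.172*np.cos(th); rc=corners([0,0,0])[1][0]
    L=.016+(.0105)*th/.785
    x=xe+L-rc; y=.105; z=contact_z(x,y,th)
    print(th,np.array([x,y,z])*1e3, ik(tcp_from_tip([x,y,z]),Q))
for p in ([-.12,.076,.155],[-.026,.076,.155],[-.2,.076,.155]): print(p,tcp_from_tip(p),ik(tcp_from_tip(p),Q))
E
```

```text
(array([-0.006,  0.013,  0.   ]), array([ 0.006, -0.013,  0.   ]))
None
0.785 [-25.817 105.    165.095] [0.607 0.6   1.865 3.76  0.804 1.193]
0.6 [-48.579 105.    150.682] [0.643 0.613 1.899 3.778 0.855 1.207]
0.4 [-67.719 105.    127.953] [0.675 0.651 1.922 3.787 0.914 1.236]
0.2 [-80.543 105.    100.385] [0.697 0.708 1.929 3.784 0.972 1.272]
0.1 [-84.45  105.     83.862] [0.704 0.745 1.925 3.779 1.001 1.293]
0 [-86.647 105.     67.048] [0.708 0.785 1.917 3.771 1.028 1.314]
[-0.12, 0.076, 0.155] [0.498 0.339 0.148] [0.731 0.521 2.068 3.844 0.946 1.219]
[-0.026, 0.076, 0.155] [0.589 0.317 0.148] [0.566 0.591 1.925 3.681 0.833 1.261]
[-0.2, 0.076, 0.155] [0.42  0.357 0.148] [0.907 0.479 2.154 4.017 1.04  1.182]
```

```bash
python3 - <<'E'
from h import *
from scipy.optimize import least_squares
np.set_printoptions(precision=3,suppress=True)
rows=[]
rng=np.random.default_rng(0)
for i in range(60):
    P=np.array([rng.uniform(.45,.62),rng.uniform(.25,.4),rng.uniform(.07,.3)]); q=ik(P,Q)
    if q is not None: rows.append((P,q))
P=np.array([r[0] for r in rows]);q=np.array([r[1] for r in rows])
def f(v):
    d,c,a,b,h,e=v; W=P-d*Z
    s=q[:,1]+q[:,2]
    r=c+a*np.sin(q[:,1])+b*np.sin(s)+e*np.cos(s); z=h+a*np.cos(q[:,1])+b*np.cos(s)-e*np.sin(s)
    return np.r_[r*np.cos(q[:,0])-W[:,0],r*np.sin(q[:,0])-W[:,1],z-W[:,2]]
s=least_squares(f,[.25,0,.4,.4,.3,0]); print(len(rows),s.x,abs(s.fun).max())
d,c,a,b,h,e=s.x
for q2,q3 in((.3,1.521),(.3,2.15),(0,2.15),(-.1,2.3),(.48,2.154),(.7,1.92)):
    t=q2+q3; print(q2,q3,'wrist r,z',c+a*np.sin(q2)+b*np.sin(t)+e*np.cos(t),h+a*np.cos(q2)+b*np.cos(t)-e*np.sin(t),'elbow',c+a*np.sin(q2),h+a*np.cos(q2))
E
```

```text
58 [0.147 0.065 0.431 0.452 0.21  0.047] 0.017933540440638024
0.3 1.521 wrist r,z 0.6182276575104727 0.4634073749176095 elbow 0.19222072938126997 0.6210042967984706
0.3 2.15 wrist r,z 0.44397684229193507 0.24293346717455694 elbow 0.19222072938126997 0.6210042967984706
0 2.15 wrist r,z 0.4172066407364741 0.35345093563121005 elbow 0.06496727000940669 0.6402367761293096
-0.1 2.3 wrist r,z 0.3594440154720088 0.3340534641300771 elbow 0.021978170303679455 0.6380855281385086
0.48 2.154 wrist r,z 0.4421464557827186 0.17382478612609334 elbow 0.26381322446179334 0.5915758498076108
0.7 1.92 wrist r,z 0.5265368440654752 0.12376232467085282 elbow 0.3423727652738422 0.5389758657352443
```

```bash
sed -i 's/TY,TP=.17,np.radians(10)/TY,TP=.19,np.radians(15)/' h.py
python3 - <<'E'
from h import *
np.set_printoptions(precision=3,suppress=True)
for p in ([-.2,.076,.155],[-.17,.076,.155],[-.12,.076,.155],[-.026,.076,.155],[-.087,.112,.065],[-.17,.112,.065]): print(p,ik(tcp_from_tip(p),Q))
pre=ik(tcp_from_tip([-.15,.076,.157]),Q); print(pre)
manip.set_joints([.9,0,2.15,0,.99,-.067])
manip.gripper_to(0.0); print(manip.tip_reach)
manip.set_joints([.9,0,2.15,pre[3],pre[4],pre[5]])
o=telemetry.get_obs(); print(o['clock'],o['eef_pos'],o['ft_force'],o['grip_width'])
snap('scene','scene1')
E
```

```text
[-0.2, 0.076, 0.155] [0.891 0.42  2.16  4.049 0.913 1.122]
[-0.17, 0.076, 0.155] [0.822 0.436 2.131 3.979 0.875 1.14 ]
[-0.12, 0.076, 0.155] [0.717 0.468 2.071 3.872 0.815 1.169]
[-0.026, 0.076, 0.155] [0.553 0.546 1.925 3.703 0.701 1.221]
[-0.087, 0.112, 0.065] [0.704 0.745 1.914 3.792 0.902 1.275]
[-0.17, 0.112, 0.065] [0.864 0.709 2.013 3.943 0.996 1.263]
[0.778 0.443 2.109 3.938 0.847 1.147]
0.022
7.575 [0.4   0.371 0.383] [-0.562 -0.341 -0.891] 0.0009084750383973068
```

View pics/scene1.png

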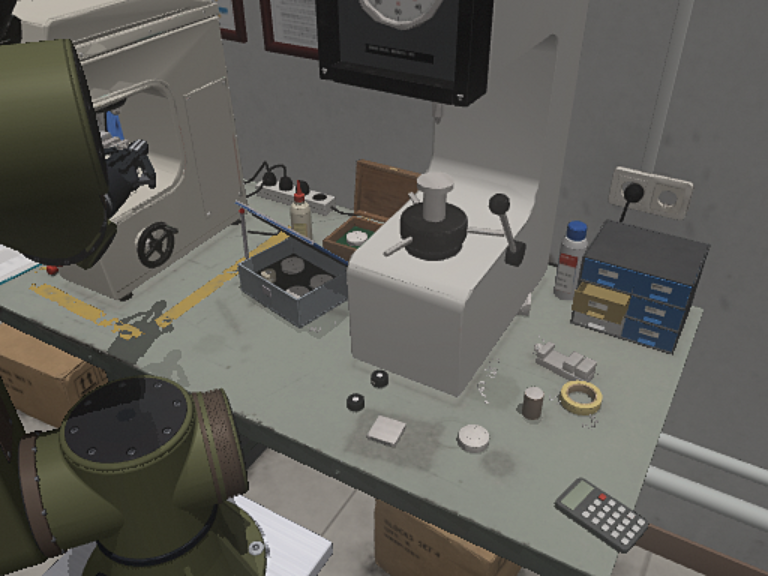

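The gripper at about px (125,165) is shut and pointing forward, clear of everything. I'll move to the pre-pose in front of the lid.

```bash
python3 - <<'E'
from h import *
np.set_printoptions(precision=3,suppress=True)
manip.move_to(tcp_from_tip([-.13,.076,.157]),Q)
F=[]
for i in range(10):
    manip.wait(.03); F.append(telemetry.get_obs()['ft_force'])
o=telemetry.get_obs(); print(o['clock'],tip_from_tcp(o['eef_pos']),np.mean(F,0),np.std(F,0))
p=snap('scene','scene2'); t=snap('top','top2')
for n in((-.13,.076,.157),(-.04,.103,.175)): print(proj(p,c2w(n))*1.5,proj(t,c2w(n))*1.5)
cv2.imwrite('pics/s2c.png',cv2.resize(p['image'][90:250,100:300],(800,640))[:600]); cv2.imwrite('pics/t2c.png',cv2.resize(t['image'][110:260,80:280],(800,600)))
E
```

```text
8.9417 [-0.13   0.076  0.158] [ 0.058 -0.268 -0.159] [0.413 0.511 0.626]
[213.241 240.108] [200.089 296.025]
[240.683 210.623] [196.734 245.74 ]
```

View pics/s2c.png

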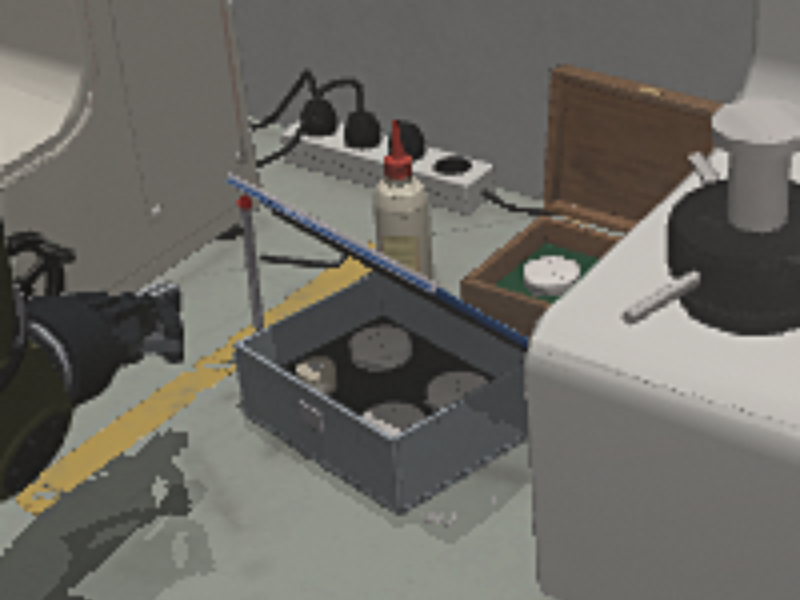

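View pics/t2c.png

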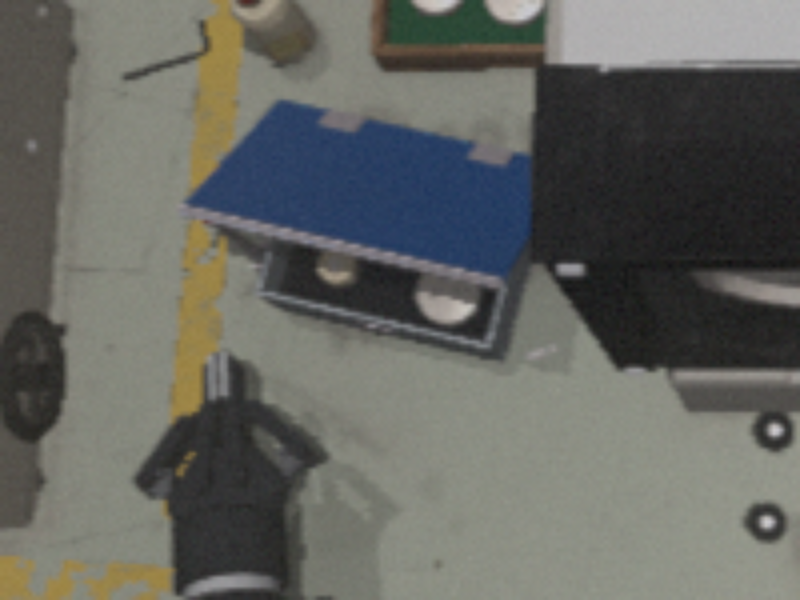

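Predicted and seen positions agree within 1–3 px for both fingertip (top px 201,297) and red tip (scene px 242,211). I'll insert under the lid with a gap, then raise it until close.

```bash
cat >> h.py <<'E'
def force(n=8,dt=.02):
    F=[]
    for i in range(n):
        manip.wait(dt); F.append(telemetry.get_obs()['ft_force'])
    return np.mean(F,0)
E
python3 - <<'E'
from h import *
np.set_printoptions(precision=4,suppress=True)
x,y=-.027,.076
zc=contact_z(x,y,.785); print('contact z',zc)
f0=force(); print(f0)
manip.servo_line(tcp_from_tip([-.09,y,zc-.009]),Q,.12)
manip.servo_line(tcp_from_tip([x,y,zc-.009]),Q,.06)
print(force()-f0)
for g in (.006,.004):
    manip.servo_line(tcp_from_tip([x,y,zc-g]),Q,.02); print(g,force()-f0)
o=telemetry.get_obs(); print(o['clock'],tip_from_tcp(o['eef_pos']))
p=snap('scene','scene3');t=imaging.camera('top')
cv2.imwrite('pics/s3c.png',cv2.resize(p['image'][115:190,130:230],(800,600),interpolation=cv2.INTER_CUBIC)); cv2.imwrite('pics/t3c.png',cv2.resize(t['image'][110:260,80:280],(800,600)))
E
```

```text
contact z 0.16601098685100413
[-0.3912 -0.0313 -0.2657]
[ 0.23   -0.0862 -0.2445]
0.006 [0.4652 0.0606 0.2667]
0.004 [0.2565 0.0709 0.2609]
11.8083 [-0.027  0.076  0.162]
```

View pics/s3c.png

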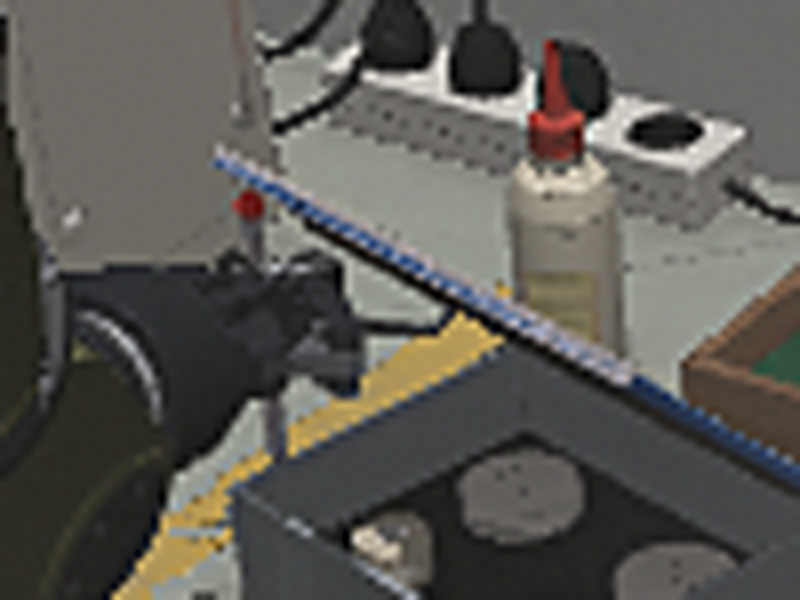

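View pics/t3c.png

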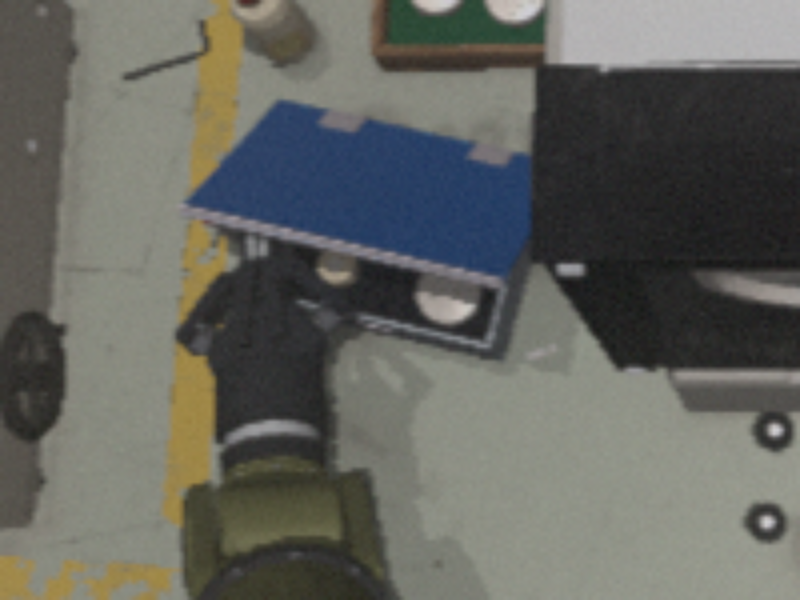

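The scene crop shows the finger's dark tip ending at about crop px (345,260). It is just below the lid's underside and right of the stay (250,205), which is untouched. I'll check the gap by projection.

```bash
python3 - <<'E'
from h import *
p=imaging.camera('scene'); im=cv2.resize(p['image'][115:190,130:230],(800,600),interpolation=cv2.INTER_CUBIC)
def cr(c):
    a=proj(p,c2w(c)); return tuple(int(round(v)) for v in ((a[0]-130+.5)*8,(a[1]-115+.5)*8))
l,r=corners([-.027,.076,.162])
dn=w2c(c2w(r)-UP*.022); dl=w2c(c2w(l)-UP*.022)
bk=w2c(c2w(r)-Z*.03); bl=w2c(c2w(l)-Z*.03)
for a,b in((l,r),(r,dn),(dn,dl),(dl,l),(r,bk),(l,bl)): cv2.line(im,cr(a),cr(b),(0,255,255),1)
th=.785
def lid(s,y,u=0): return [.075-s*np.cos(th)+u*np.sin(th),y,.07+s*np.sin(th)+u*np.cos(th)]
for a,b in(((.172,.118),(.172,-.118)),((.0,.118),(.172,.118))):
  cv2.line(im,cr(lid(*a)),cr(lid(*b)),(0,255,0),1); cv2.line(im,cr(lid(*a,.007)),cr(lid(*b,.007)),(255,0,255),1)
cv2.imwrite('pics/s4c.png',im)
E
```

```text
(no output)
```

View pics/s4c.png

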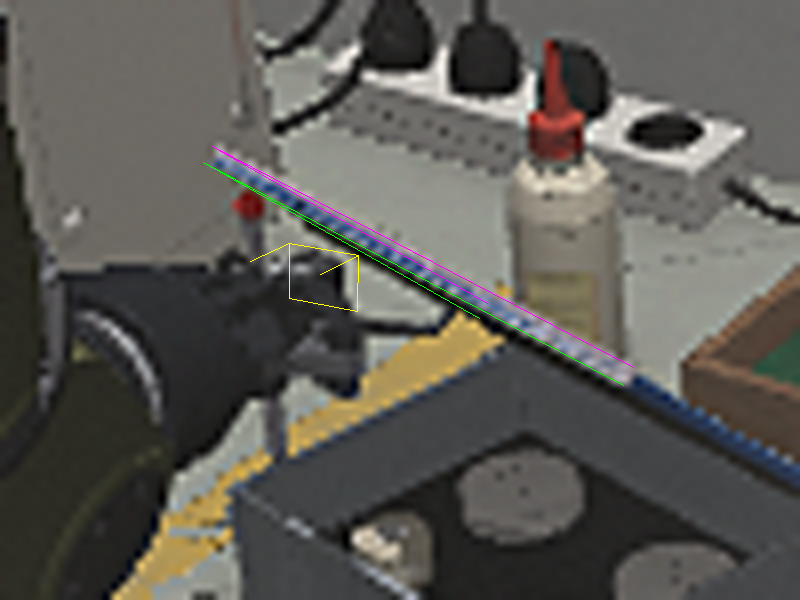

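```bash
sed -i 's/HW,HH,REACH=.0145/HW,HH,REACH=.0115/' h.py; python3 - <<'E'
from h import *
np.set_printoptions(precision=3,suppress=True)
x=-.026
zc=contact_z(x,.076,.785); print(zc)
f0=force()
manip.servo_line(tcp_from_tip([x,.076,zc-.0025]),Q,.02); print('raised',force()-f0)
z=zc-.0025
for y in (.088,.096,.102):
    manip.servo_line(tcp_from_tip([x,y,z]),Q,.05); print(y,force(5)-f0)
o=telemetry.get_obs(); print(o['clock'],tip_from_tcp(o['eef_pos']))
p=imaging.camera('scene')
cv2.imwrite('pics/s5c.png',cv2.resize(p['image'][115:190,130:230],(800,600),interpolation=cv2.INTER_CUBIC))
E
```

```text
0.16623409047601148
raised [-0.128  0.202  0.084]
0.088 [-0.008  0.021  0.271]
0.096 [0.355 0.275 0.068]
0.102 [ 0.365  0.259 -0.582]
13.6917 [-0.026  0.102  0.164]
```

View pics/s5c.png

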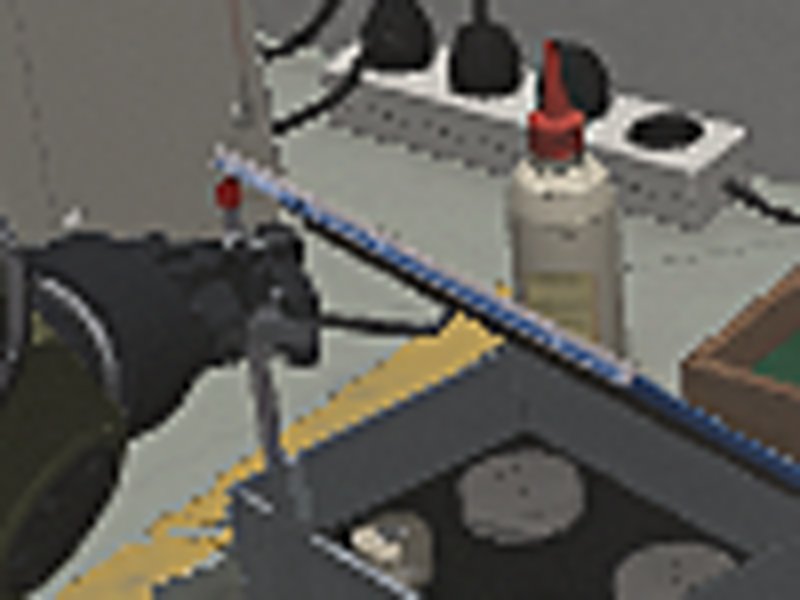

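The red tip has moved outward, from (250,205) to (228,192), and the lid is still up with its front left corner at (218,150). I'll push on through.

```bash
python3 - <<'E'
from h import *
np.set_printoptions(precision=3,suppress=True)
x=-.026; z=tip_from_tcp(telemetry.get_obs()['eef_pos'])[2]
f0=np.array([-.1,-.1,-.2])
for y in (.107,.112,.116):
    manip.servo_line(tcp_from_tip([x,y,z]),Q,.05); print(y,force(5)-f0)
manip.wait(.3)
o=telemetry.get_obs(); print(o['clock'],tip_from_tcp(o['eef_pos']))
p=imaging.camera('scene')
cv2.imwrite('pics/s6c.png',cv2.resize(p['image'][115:190,130:230],(800,600),interpolation=cv2.INTER_CUBIC))
E
```

```text
0.107 [-0.652  1.11  -1.043]
0.112 [-0.365  1.393 -1.361]
0.116 [-0.574  0.926 -1.313]
15.0417 [-0.026  0.116  0.164]
```

View pics/s6c.png

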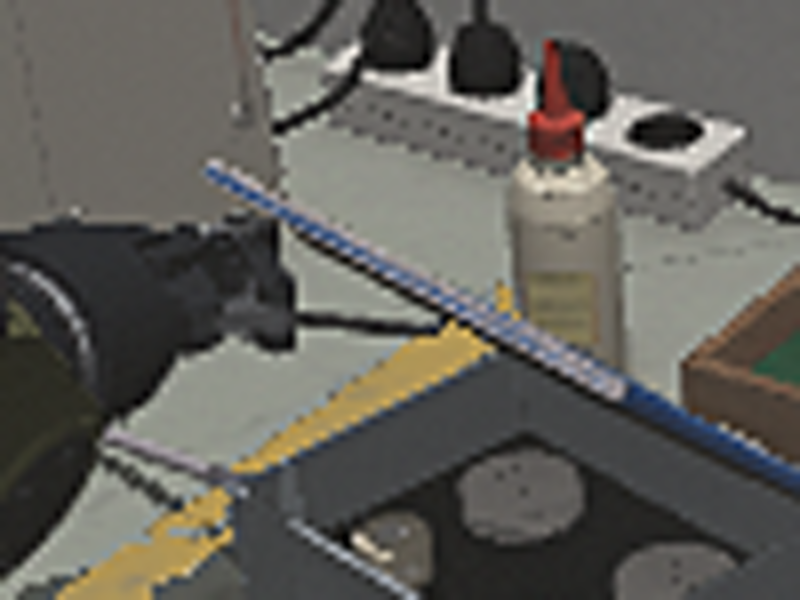

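The stay has fallen outward and lies at crop (105,430)–(245,490). The lid rests on the finger, which reads about 1.4 N down. Next I'll lower it along the arc.

```bash
cat > low.py <<'E'
import h
from h import *
def setpitch(p):
    h.X,h.Y,h.Z,h.Q=tools(TY,np.radians(p)); h.UP=-h.X
from scipy.optimize import brentq
TH0=brentq(lambda t: contact_z(-.026,.116,t)-.1637,.6,.85)
def pose(th,dz=0):
    k=th/TH0
    setpitch(22-7*k)
    rc=corners([0,0,0])[1][0]
    L1=-.026+rc-(.075-.172*np.cos(TH0))
    x=.075-.172*np.cos(th)+.016+(L1-.016)*k-rc
    y=.102+.014*max(0,(k-.6)/.4)
    z=contact_z(x,y,th)
    return np.array([x,y,z]),tcp_from_tip([x,y,z+dz]),h.Q
E
python3 - <<'E'
from low import *
np.set_printoptions(precision=3,suppress=True)
print(UP,X,TH0)
for th in np.linspace(TH0,0,9):
    c,t,q=pose(th); print(round(th,3),c,ik(t,q))
c,t,q=pose(0,-.005); b=c+[-.06,0,-.005]; print(ik(tcp_from_tip(b),q)); b=c+[-.06,0,.1]; print(ik(tcp_from_tip(b),q))
E
```

```text
[0.254 0.049 0.966] [-0.254 -0.049 -0.966] 0.7716589910136713
0.772 [-0.026  0.116  0.164] [0.61  0.573 1.84  3.824 0.676 1.121]
0.675 [-0.038  0.112  0.157] [0.623 0.564 1.868 3.836 0.682 1.123]
0.579 [-0.049  0.107  0.148] [0.633 0.561 1.894 3.843 0.69  1.129]
0.482 [-0.059  0.103  0.138] [0.642 0.564 1.916 3.846 0.699 1.14 ]
0.386 [-0.068  0.102  0.126] [0.654 0.576 1.928 3.853 0.707 1.148]
0.289 [-0.074  0.102  0.111] [0.664 0.597 1.934 3.856 0.718 1.161]
0.193 [-0.08   0.102  0.096] [0.672 0.622 1.936 3.855 0.728 1.176]
0.096 [-0.084  0.102  0.079] [0.678 0.65  1.935 3.851 0.736 1.193]
0.0 [-0.086  0.102  0.063] [0.68  0.68  1.93  3.845 0.741 1.209]
[0.791 0.66  2.007 3.943 0.819 1.209]
[0.791 0.406 2.025 4.143 0.672 0.937]
```

```bash
python3 - <<'E'
from low import *
np.set_printoptions(precision=2,suppress=True)
ths=np.linspace(TH0,0.05,12)[1:]
for i,th in enumerate(ths):
    c,t,q=pose(th)
    manip.servo_line(t,q,.035); 
    if i%2==1: print(round(th,3),force(4,.01))
o=telemetry.get_obs(); print(o['clock'])
p=imaging.camera('scene')
cv2.imwrite('pics/s7c.png',cv2.resize(p['image'][115:235,100:260],(800,600),interpolation=cv2.INTER_CUBIC))
E
```

```text
0.64 [-1.29 -0.51 -0.94]
0.509 [-1.43 -0.62 -1.61]
0.378 [-1.37 -0.65 -1.01]
0.247 [-0.9   0.13 -1.88]
0.116 [-0.9  -0.09 -1.7 ]
20.175
```

View pics/s7c.png

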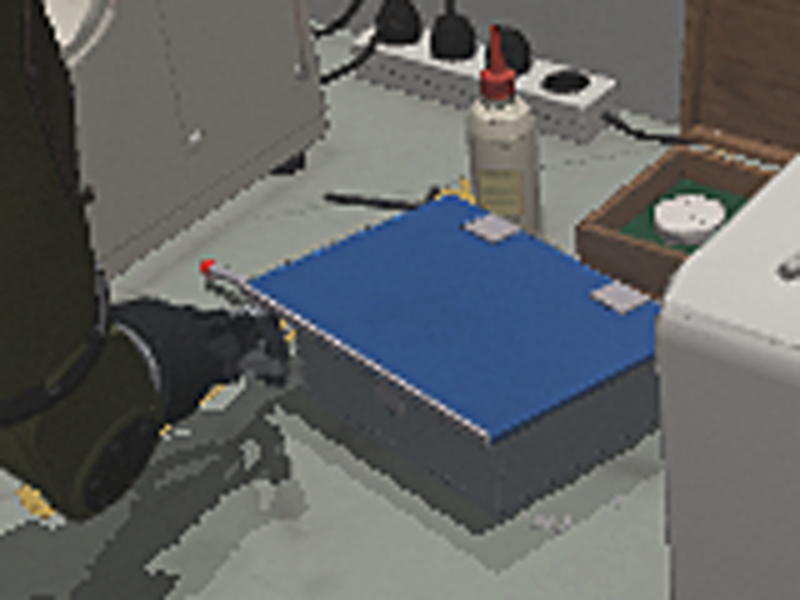

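The lid is nearly shut on the finger, with the fingertip at about crop (275,345) under the front overhang. The stay lies aside with its red tip at (207,266). Now the slow final lowering.

```bash
python3 - <<'E'
from low import *
np.set_printoptions(precision=2,suppress=True)
for th,dz in ((.03,0),(.015,0),(.005,0),(0,-.0015),(0,-.003),(0,-.005),(0,-.008)):
    c,t,q=pose(th,dz); manip.servo_line(t,q,.012); print(th,dz,force(5,.02))
b=c+np.array([-.05,0,-.008])
manip.servo_line(tcp_from_tip(b),q,.06); print('away',force())
o=telemetry.get_obs(); print(o['clock'])
p=imaging.camera('scene')
cv2.imwrite('pics/s8c.png',cv2.resize(p['image'][115:235,100:260],(800,600),interpolation=cv2.INTER_CUBIC))
for n in('lid_edge',): print([(d['point'],d['conf']) for d in imaging.place_of(n,p)])
print('pred shut edge',c2w([-.097,0,.07]))
E
```

```text
0.03 0 [ 0.14 -0.01 -1.85]
0.015 0 [ 0.23 -0.14 -2.2 ]
0.005 0 [-0.3  -0.08 -0.95]
0 -0.0015 [-0.04 -0.28 -0.09]
0 -0.003 [-0.02 -0.06 -0.11]
0 -0.005 [ 0.08  0.04 -0.11]
0 -0.008 [-0.26 -0.28  0.07]
away [-0.45  0.33  0.13]
24.325
[([0.5262, 0.2642, 0.0677], 0.61)]
pred shut edge [0.53 0.26 0.07]
```

View pics/s8c.png

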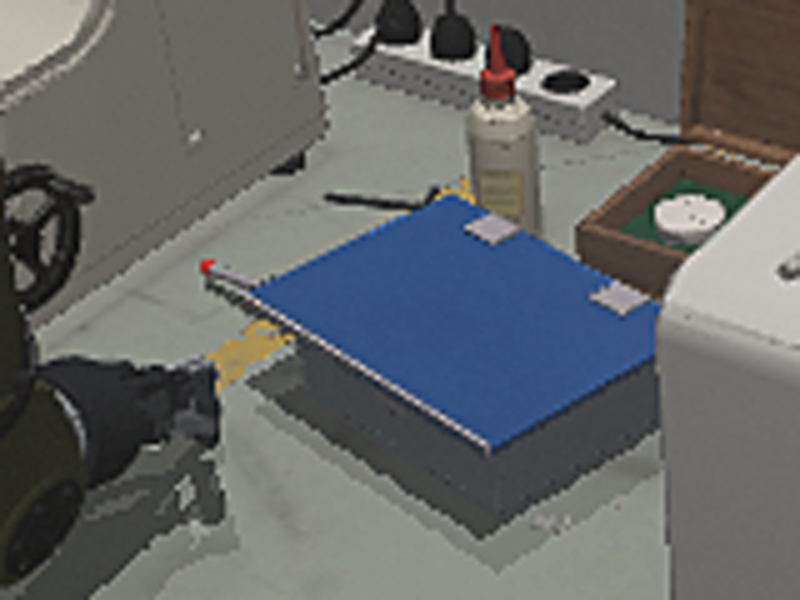

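The lid is shut and the gripper at (210,400) is clear. I'll back off a little more, then hand in.

```bash
python3 - <<'E'
from low import *
c,t,q=pose(0); b=c+np.array([-.075,0,.02])
manip.servo_line(tcp_from_tip(b),q,.1); manip.wait(.3)
print(force()); p=imaging.camera('scene'); print([(d['point'],d['conf']) for d in imaging.place_of('stay_tip',p)]); print(telemetry.get_obs()['clock'])
manip.finish_job()
E
```

```text
[-0.21206311  0.03873155 -0.10500021]
[([0.6388, 0.4847, 0.0127], 0.55)]
25.4833
the job is handed in; nothing more can be done
```

The lid is fully shut and the hand is clear. I handed the job in at about 25.5 s, under the 40 s limit.

- **Push and catch:** I put the shut fingers about 2.5 mm under the lid, just inside the stay, and pushed it outwards until it fell aside. The lid settled on the finger, which then read about 1.4 N. I did not grip or lift it.
- **Lowering:** I followed the lid down slowly, and more slowly still for the last few millimetres. The load on the finger (about 2 N) faded to zero at rim height, so the case had taken the lid. I then drew the hand back.

**Last checks:**
- **Lid:** the front edge was found at (0.526, 0.264, 0.068), against (0.53, 0.26, 0.07) predicted for shut.
- **Stay:** it lies out to the left, with its tip about 13 mm above the bench.
- **Hand:** it read no contact force.
- **Other things on the bench:** the arm stayed clear of them, but I did not measure their positions again at the end.

No check failed. A few network reports early on were clear outliers, and I left them out.

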